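# Bring a spread snap ring over an axle stub to its groove

### The job

Draw the snap-ring pliers straight up out of the slotted rack by their handles, squeeze the handles in front of the free end of the axle stub so that the ring they carry is fully spread, and slide the ring along the stub, without forcing it, until it stands in the groove. Finish while still holding: the pliers upright in the gripper, handles squeezed, the ring spread round the groove and at most lightly touching the stub, ready to be let go into it. Leave all other things where they are.

Things in the scene. Friction and masses are not known exactly. Their poses are not given: they have to be found in the camera images.
- pliers: Snap-ring pliers loaded with a ring, standing upright in one of the rack's 3 slots, two black handles up. Pliers and ring lie in the body's y-z plane: x = ring's axis, y from handle to handle, z up; same from front and back. Origin: pivot pin (21 mm long in x), in the rack 137 mm above the bench. Ring's foot 125 mm below it, handle ends 106 mm above. Weighs about 0.21 kg.
- grip (a point): Good place to grip, midway between the handles, 80 mm above the pivot; axes as pliers. The fingers close along y. Handle bars are 12 x 12 mm. At rest they lean apart going up: 66 mm over both here, 56 mm 20 mm lower, 76 mm 20 mm higher. Squeezed to the stop they are upright and parallel, 25 mm over both.
- handle_l (a joint): Turn of each of the two plier handles (they move alike) in rad: 0 at rest (ring closed), 0.25 squeezed to the stop (ring fully spread); over 0.20 counts as spread. Squeezing the handles opens jaws and ring; a spring pushes each handle outward with 3 to 6 N at the grip. Jaws and ring are at most 56 mm wide at rest, 67 mm spread.
- ring_centre (a point): Centre of the spread ring's opening, 82 mm below the pivot, 162 mm below grip; axes as pliers. The ring is dark steel, 5 mm thick along x. Closed, its opening is 37 mm wide, too small for the stub. Spread, it clears the 42 mm stub by about 3.5 mm all round when centred here.
- ring_bottom (a point): The back of the ring, on its middle line, at mid-thickness, 120 mm below the pivot with the ring closed, 112 mm spread; the ring's outer edge lies 5 mm lower.
- rack: Grey slotted block 126 x 86 mm, 67 mm high, fixed; origin under its middle, on the bench. Three slots, 6.5 mm wide, open along y, at x = -32, 0, +32 mm; slot floor 12 mm above the bench. The ring stands in one slot, its plane in the slot, and comes out only straight upward (60 mm or more); the other slots hold aluminium plates 97 mm high above the bench.
- axle: Fixed pedestal with a horizontal steel axle stub; origin on the bench under the groove. Stub axis = body x, 100 mm above the bench; free end at -x (toward the robot). Stub diameter 42 mm; free end (5 mm chamfer) 50 mm from the groove's middle; 64 mm flange 28 mm behind it. Pedestal 140 mm high, 78 wide, x = +38 to +98 mm; base plate 110 wide, x = -23 to +113, up to 21 mm high.
- groove (a point): Middle of the groove on the stub's axis, 100 mm above the bench; axes as axle. The groove is 33 mm in diameter and 13 mm wide.
- shim_a: Aluminium plate 5 x 34 x 85 mm, standing in a rack slot; origin at the middle of its lower edge. Bystander.
- shim_b: Like shim_a, in another slot. Bystander.
- tape_amber: Amber tape roll 92 x 92 x 19 mm lying flat; origin under its centre. Bystander.
- spool_black: Black ribbed spool, 69 mm diameter, 58 mm high; origin under its centre. Bystander.
- bottle_grease: Small dark bottle, 44 mm diameter, 93 mm high; origin under its centre. Bystander.
- caliper: Slide caliper 275 mm long, 12 mm thick, lying at the left; origin under its middle. Bystander.
- driver_red: Screwdriver 286 mm long with a red handle, lying at the right; origin under its middle. Bystander.
- hex_key: Black hex key 100 x 28 x 4 mm lying near the front edge; origin under its middle. Bystander.
There are look-alikes about, which are no part of the job. What is shaped like the pliers but purple is not meant.

How it is judged:
By the outcome, as a careful person would: the job done as asked, in the order asked, and still so for the second after the job is handed in, while the arm keeps its last pose, push and grip.
It also fails if it takes over 45 s, if anything falls off the work surface, if the arm or the gripper's body presses on something with over 40 N, if the wrist force passes 120 N, or if a joint passes its speed limit or range.

### The arm

A 6-joint arm with a two-finger parallel gripper is mounted at the origin on a cart in front of the work surface, level with it; the furniture and walls round the work are solid. World frame = base frame: x ahead of the robot, y to its left, z up, the work surface at z = 0. Lengths are in m, angles in rad, forces in N, time in s.
With the tool pointing down it reaches from about 0.325 to 0.775 m from the base axis. Payload 5.5 kg.
Tool frame: the origin (TCP) lies at the very end of the fingers, on their centre line; the grasp point (between the pads) lies 19 mm behind it; z points along the fingers, y is the direction in which the jaws open and shut (so a half turn about z gives the same grasp; the last joint's range is limited). The gripper opens to 85 mm and grips with 20 to 120 N. Pads are 22 mm wide; open, the fingers measure 114 mm over their backs; the gripper's body (76 mm by 85 mm) begins 54 mm behind the grasp point. The pads swing forward as they close: fully open they stand 13 mm farther back than shut.
Start: joints at [1.203, 0.091, 1.231, -0, 1.82, -0.057], TCP at [0.183, 0.571, 0.231] pointing down, gripper open.
Joint ranges: [-2.87, 2.87], [-0.86, 2.18], [0.17, 2.46], [-1.51, 4.65], [0.06, 2.69], [-2.65, 2.65]. Speed limits (rad/s): [2.57, 2.57, 3.01, 3.14, 3.14, 3.14].

### API

Orientations are given as a unit quaternion [x, y, z, w].
In Python, from station import manip, imaging, order gives the robot as it stands. The module is installed in compiled form; this text tells all that it offers.
- The arm moves only by the shell command python3 -m crank 'ROWS' [OPENING]. ROWS is JSON, a list of rows, each a list of 6 numbers: the shift along the tool's x, y, z in mm, then the turn, a rotation vector about the tool's x, y, z in rad. In form: [[dx, dy, dz, wx, wy, wz], ...]. A call has 1 to 5 rows; each row is the pose to reach, as a shift and turn from the pose measured when the call began, along the tool's axes at that moment; what a row does not reach only later rows make up. A row lasts 1/10 s, in which the tool goes at most 50 mm and 8.59 degrees, less where a joint would pass 70% of its speed; a pose out of reach is approached as far as the arm can. A call with a gripper value outside its range is refused whole. OPENING is the opening, from -1 (shut) to 1 (fully open), so that 0 is half open, set as the call begins (- or left out, the last holds). The fingers move at their own pace and stop on an object; the grip force is fixed at half the most. Time passes only in rows, so rows that repeat a pose let the fingers close. It gives the time, the measured TCP pose, the force and the opening at its end, in the units of the state.
- manip.state(): the state, without advancing time (a new reading comes with each control period).
- imaging.snapshot(name): name is "side" or "top" or "wrist"; returns a dict with "frame" (384x512x3 uint8, blue, green, red), "fx", "fy", "cx", "cy" (pixels), "world_to_cam" (4x4, takes a point from world to camera coordinates). Camera axes: x right, y down, z forward; pixel columns grow to the right and rows downward; lengths in m; the calibration is good to about 2 mm. A picture is of the moment at which its call begins. There is no depth.
- order.hand_in(): hands the job in, once; it reports no verdict.
The state is a dict: "clock": time; "joints": joint angles; "qvel": joint speeds; "joint_torque": joint torques, N m; "tool_pos": TCP position; "ee_rot": TCP orientation; "wrist_force": force on the tool from outside, world axes, zero at the start; "moment": the same for the moment, N m; "gripper_width": finger opening in m.
Only numpy, scipy, OpenCV 4.12 (cv2) and the standard library are available. Lean on these libraries where they do the work, as an engineer would, in place of code of your own. Each camera call takes 0.05 s, during which the arm holds its last target. There are 200 camera calls.

## Working session

There is one attempt and no reset: what is moved stays moved. The work goes in short steps, Python scripts to look and compute and a shell command to move; the robot and the scene stay as the last step left them, time stands still between calls to the robot, and variables do not carry over. Pictures are saved under pics/ and viewed, about 8 in all and at most 12, crops included, and the job is handed in when it is done.

```bash
mkdir -p pics; cat > h.py <<'E'
import numpy as np,cv2,json,pickle
from station import manip,imaging,order
from scipy.spatial.transform import Rotation as R
def snap(n,f):
    s=imaging.snapshot(n); cv2.imwrite(f'pics/{f}.png',s['frame']); pickle.dump(s,open(f'pics/{f}.pkl','wb')); return s
def load(f): return pickle.load(open(f'pics/{f}.pkl','rb'))
def proj(s,p):
    T=np.array(s['world_to_cam']); q=T[:3,:3]@np.array(p)+T[:3,3]
    return np.array([s['fx']*q[0]/q[2]+s['cx'],s['fy']*q[1]/q[2]+s['cy']])
def ray(s,u,v):
    T=np.array(s['world_to_cam']); d=T[:3,:3].T@np.array([(u-s['cx'])/s['fx'],(v-s['cy'])/s['fy'],1]); return -T[:3,:3].T@T[:3,3],d
def atz(s,u,v,z):
    o,d=ray(s,u,v); return o+d*(z-o[2])/d[2]
def crop(f,x0,y0,x1,y1,k,out):
    im=cv2.imread(f'pics/{f}.png')[y0:y1,x0:x1]; cv2.imwrite(f'pics/{out}.png',cv2.resize(im,None,fx=k,fy=k,interpolation=cv2.INTER_CUBIC))
def row(p,Rm=None):
    "world target -> row"
    st=manip.state(); R0=R.from_quat(st['ee_rot']); d=R0.inv().apply(np.array(p)-st['tool_pos'])*1000
    w=(R0.inv()*Rm).as_rotvec() if Rm is not None else np.zeros(3)
    return np.round(d,1).tolist(),np.round(w,4).tolist()
E
python3 - <<'E'
from h import *
a=snap('top','top0');b=snap('side','side0')
cv2.imwrite('pics/both0.png',cv2.resize(np.hstack([a['frame']]),(800,600)))
cv2.imwrite('pics/side0b.png',cv2.resize(b['frame'],(800,600)))
for s in(a,b):
    T=np.array(s['world_to_cam']);print(s['fx'],s['cx'],s['cy'],-T[:3,:3].T@T[:3,3],T[2,:3])
st=manip.state();print(st); print(R.from_quat(st['ee_rot']).as_matrix().round(3))
E
```

```text
487.9434846527322 259.13752711679933 192.54144038791293 [0.23475764 0.0084686  2.00382044] [ 0.1633121   0.01538475 -0.98645449]
367.98247083474246 253.90963210571843 194.41526049489232 [ 0.45493256 -0.82607822  0.91698357] [ 0.08399187  0.73140087 -0.67675559]
{'clock': 0.1, 'joints': array([ 1.20333240e+00,  9.17911527e-02,  1.23175994e+00,  2.29905217e-05,
        1.81977700e+00, -5.67167449e-02]), 'qvel': array([ 0.00089165, -0.00251794, -0.00137433, -0.00231086, -0.0001402 ,
       -0.00047527]), 'joint_torque': array([ 1.79400733e-03, -4.60218215e+01, -4.19216752e+01, -1.67088438e-04,
        1.07167006e-02, -2.47341995e-05]), 'tool_pos': array([0.18337899, 0.57103566, 0.23026251]), 'ee_rot': array([ 1.54746354e-01,  9.87953852e-01, -8.45930856e-04, -1.93551867e-04]), 'wrist_force': array([0.33632038, 0.08337914, 0.54895057]), 'moment': array([0.00857512, 0.00256676, 0.04207093]), 'gripper_width': 0.08565334981143713}
[[-0.952  0.306 -0.001]
 [ 0.306  0.952 -0.002]
 [ 0.    -0.002 -1.   ]]
```

View pics/both0.png

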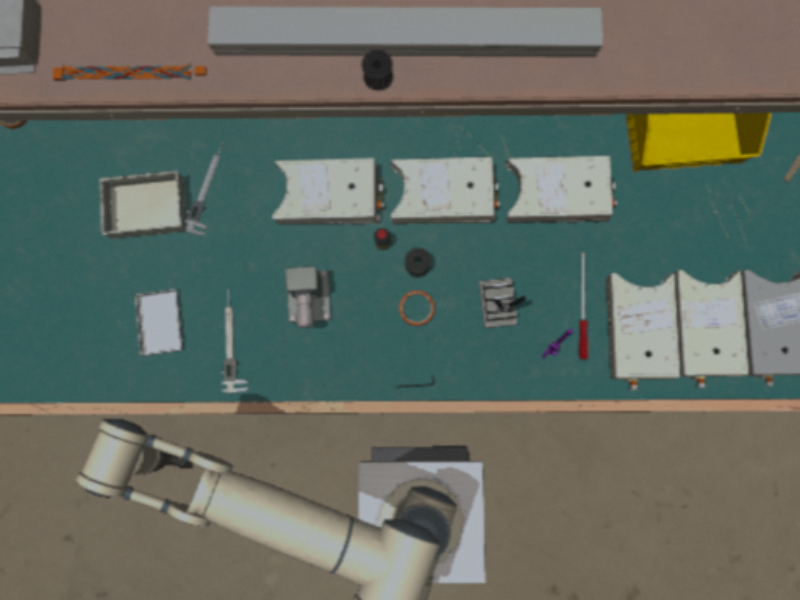

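View pics/side0b.png

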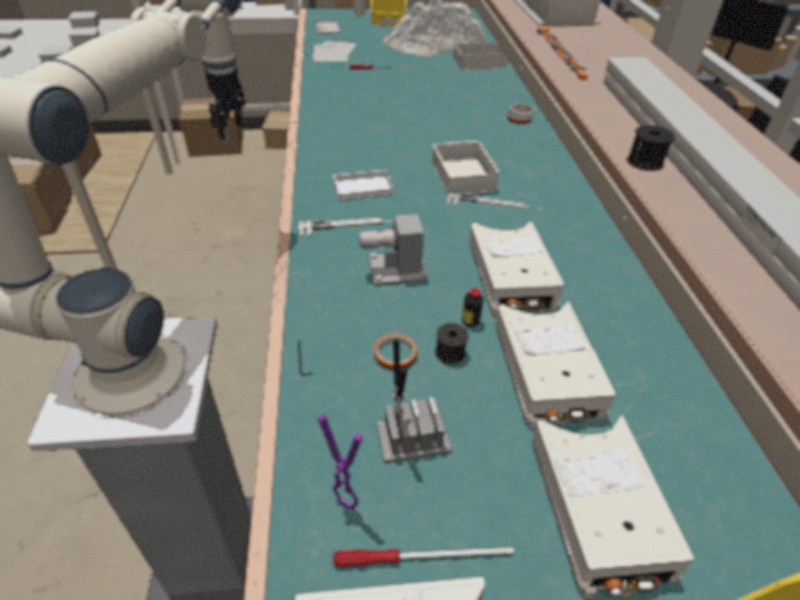

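The top view shows the rack at (500,302), the pliers' handles near (515,303) and the axle at (305,300) with its stub pointing down toward the robot. The purple decoy is at (558,343). Next I'll enlarge the rack and axle in both views.

```bash
python3 - <<'E'
from h import *
a=cv2.imread('pics/top0.png');b=cv2.imread('pics/side0.png')
def c(im,x,y,w,h,W,H): return cv2.resize(im[y:y+h,x:x+w],(W,H),interpolation=cv2.INTER_CUBIC)
# top: rack (300..345,170..215) axle (178..218,165..210)
t=np.hstack([c(a,300,170,40,45,400,450*400//400)[:300] if 0 else c(a,298,170,50,45,400,360),c(a,172,165,50,45,400,360)])
cv2.imwrite('pics/c1.png',t)
t=np.hstack([c(b,235,205,60,90,400,600),c(b,225,130,60,60,400,400) if 0 else c(b,220,125,60,90,400,600)])
cv2.imwrite('pics/c2.png',t)
E
```

```text
(no output)
```

View pics/c1.png

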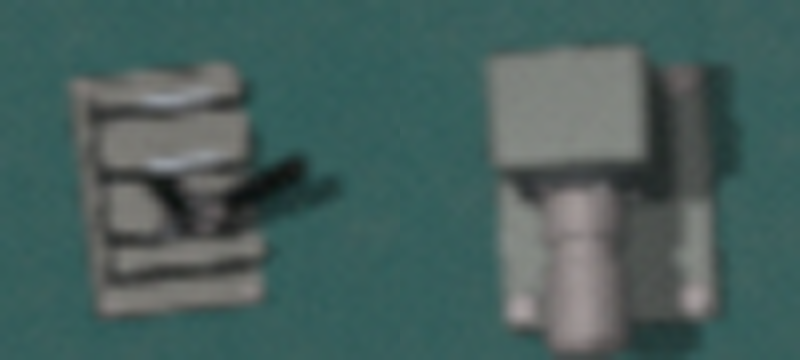

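View pics/c2.png

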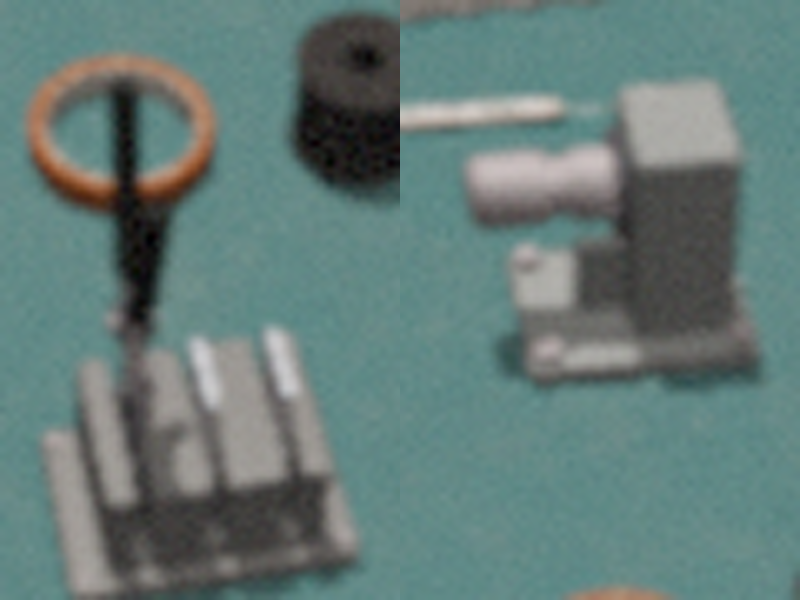

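Top crop (8x): handle ends at about (160,185) and (297,168), pivot at (207,213), groove at (580,235), free end at (587,350). The pliers stand in the slot nearest the robot. In the side crop the groove is at (550,182) and the handle top at (122,85).

```bash
python3 - <<'E'
from h import *
a=load('top0');b=load('side0')
t=lambda u,v,z,ox=298,oy=170,x0=0: atz(a,ox+(u-x0)/8-.5,oy+v/8-.5,z)
hl=t(160,185,.24);hr=t(297,168,.24);pv=t(207,213,.14)
print('handles',hl,hr,(hl+hr)/2,np.degrees(np.arctan2(*(hl-hr)[:2])),'pivot',pv)
s1=[t(145,104,.097),t(212,94,.097)];s2=[t(148,165,.097),t(222,155,.097)]
print('shims',s1,s2)
g=t(580,235,.10,172,165,400);e=t(587,350,.10,172,165,400)
print('groove',g,'end',e, 'ped top',[t(u,v,.14,172,165,400) for u,v in[(490,53),(643,47),(650,162),(495,168)]])
def tri(p,q):
    A=np.stack([p[1],-q[1]],1);x=np.linalg.lstsq(A,q[0]-p[0],rcond=None)[0];u=p[0]+p[1]*x[0];w=q[0]+q[1]*x[1];return (u+w)/2,u-w
k=400/60
print(tri(ray(a,172+180/8-.5,165+235/8-.5),ray(b,220+150/k-.5,125+182/k-.5)))
print(tri(ray(a,298+207/8-.5,170+213/8-.5),ray(b,235+128/k-.5,205+318/k-.5)))
E
```

```text
handles [ 0.52479053 -0.17747888  0.24      ] [ 0.5321792  -0.24019012  0.24      ] [ 0.52848486 -0.2088345   0.24      ] -6.719632990553143 pivot [ 0.5273698  -0.21031403  0.14      ]
shims [array([ 0.58907062, -0.18612999,  0.097     ]), array([ 0.59384384, -0.2194216 ,  0.097     ])] [array([ 0.55837616, -0.1868763 ,  0.097     ]), array([ 0.56310536, -0.22353709,  0.097     ])]
groove [0.54660276 0.29631158 0.1       ] end [0.48914246 0.29189123 0.1       ] ped top [array([0.63054644, 0.33587355, 0.14      ]), array([0.63289948, 0.26096635, 0.14      ]), array([0.57575391, 0.25674974, 0.14      ]), array([0.57339742, 0.33226158, 0.14      ])]
(array([0.54029309, 0.29570267, 0.10082479]), array([0.01201065, 0.00065597, 0.00206652]))
(array([ 0.5286208 , -0.21061708,  0.1370859 ]), array([-0.0015507 , -0.00010518, -0.00023111]))
```

```bash
python3 -m crank '[[-25,-28,-30,0,0,-0.14],[-55,-62,-60,0,0,-0.28],[-85,-96,-90,0,0,-0.43],[-117,-131,-110,0,0,-0.436],[-150,-168,-130,0,0,-0.436]]' 1; python3 -c "
from h import *
Rm=R.from_matrix(np.array([[-np.cos(.125),-np.sin(.125),0],[-np.sin(.125),np.cos(.125),0],[0,0,-1]]).T)
print(row([.528,-.16,.37],Rm))"
```

```text
clock: 0.6
tool_pos: [0.2701, 0.3753, 0.3562]
ee_rot: [-0.063, 0.998, -0.001, -0.0]
wrist_force: [0.2, 0.8, 0.5]
gripper_width: 0.0852
([-188.4, -563.5, -13.1], [-0.0015, -0.0005, 0.0013])
```

```bash
python3 -m crank '[[-15,-45,-5,0,0,0],[-30,-92,-13,0,0,0],[-45,-138,-13,0,0,0],[-62,-185,-13,0,0,0],[-78,-232,-13,0,0,0]]'; python3 -m crank '[[-15,-45,0,0,0,0],[-30,-92,0,0,0,0],[-46,-138,0,0,0,0],[-62,-185,0,0,0,0],[-78,-232,0,0,0,0]]';python3 -m crank '[[-13,-40,0,0,0,0],[-26,-80,0,0,0,0],[-34,-102,0,0,0,0],[-34,-102,0,0,0,0]]'; python3 - <<'E'
from h import *
s=snap('wrist','w1');st=manip.state()
T=np.array(s['world_to_cam']);print(s['fx'],-T[:3,:3].T@T[:3,3],T[2,:3],st['tool_pos'],st['joints'])
print(proj(s,[.528,-.209,.243]),proj(s,[.528,-.21,.137]))
cv2.imwrite('pics/w1b.png',cv2.resize(s['frame'],(800,600)))
E
```

```text
clock: 1.1
tool_pos: [0.377, 0.1531, 0.3693]
ee_rot: [-0.063, 0.998, -0.001, -0.0]
wrist_force: [1.8, -0.4, 0.0]
gripper_width: 0.0858
clock: 1.6
tool_pos: [0.4841, -0.0693, 0.3693]
ee_rot: [-0.063, 0.998, -0.001, -0.0]
wrist_force: [-0.1, 1.3, -0.6]
gripper_width: 0.0854
clock: 2.0
tool_pos: [0.5313, -0.169, 0.3668]
ee_rot: [-0.061, 0.998, -0.0, -0.002]
wrist_force: [-0.7, 0.0, -0.1]
gripper_width: 0.0854
318.3175234068491 [ 0.45437713 -0.1782774   0.51069907] [ 0.29845538  0.03696499 -0.95370749] [ 0.53086603 -0.16742314  0.36770536] [-3.65927915e-01  5.06140404e-02  1.02695943e+00 -1.28867783e-03
  2.06706474e+00 -2.06150641e+00]
[211.23890782 170.71186552] [222.60955264 148.16504991]
```

View pics/w1b.png

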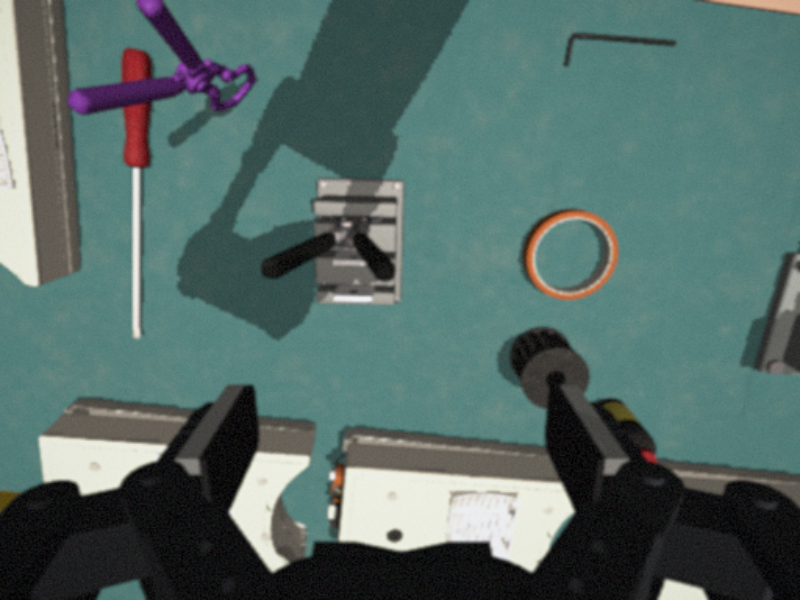

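Handle ends are at (270,268) and (387,272), pivot at (346,232), rack edges nearly aligned with the image (800-px frame).

```bash
python3 - <<'E'
from h import *
s=load('w1'); k=512/800
f=lambda u,v,z: atz(s,(u+.5)*k-.5,(v+.5)*k-.5,z)
a,b=f(387,271,.24),f(270,268,.24);print(a,b,(a+b)/2,np.linalg.norm(a-b),np.degrees(np.arctan2(-(a-b)[0],(a-b)[1])))
print('pivot',f(346,232,.137))
c=[f(318,297,.067),f(397,297,.067),f(318,183,.067),f(402,183,.005)];print('rack corners',*c)
print('slots',f(315,199,.067),f(397,203,.067))
st=manip.state();y=R.from_quat(st['ee_rot']).as_matrix()[:,1];print('tool yaw',np.degrees(np.arctan2(-y[0],y[1])))
E
```

```text
[ 0.5272155  -0.17751195  0.24      ] [ 0.53355517 -0.24294043  0.24      ] [ 0.53038534 -0.21022619  0.24      ] 0.06573489616489855 5.534379660854932
pivot [ 0.52835726 -0.21157264  0.137     ]
rack corners [ 0.6067615  -0.23836272  0.067     ] [ 0.59766431 -0.16483986  0.067     ] [ 0.50211741 -0.24597714  0.067     ] [ 0.49850795 -0.17235702  0.005     ]
slots [ 0.51626832 -0.24759939  0.067     ] [ 0.51085621 -0.17533892  0.067     ]
tool yaw 7.114393564356586
```

```bash
python3 -c "
from h import *
print(row([.529,-.2105,.265]),row([.529,-.2105,.198]))"
```

```text
([6.9, -42.6, 102.7], [0.0, 0.0, 0.0]) ([6.6, -42.6, 169.7], [0.0, 0.0, 0.0])
```

```bash
python3 -m crank '[[4,-30,20,0,0,0],[7,-43,55,0,0,0],[7,-43,85,0,0,0],[7,-43,100,0,0,0],[7,-43,100,0,0,0]]'; python3 - <<'E'
from h import *
s=snap('wrist','w2')
print(row([.529,-.2105,.198]), proj(s,[.529,-.2105,.243]))
cv2.imwrite('pics/w2b.png',cv2.resize(s['frame'],(800,600)))
E
```

```text
clock: 2.55
tool_pos: [0.5279, -0.2094, 0.2648]
ee_rot: [-0.063, 0.998, 0.002, -0.004]
wrist_force: [-0.2, 0.4, -0.4]
gripper_width: 0.0858
([-0.8, -1.0, 69.1], [0.0, 0.0, 0.0]) [254.06167846 231.29948141]
```

View pics/w2b.png

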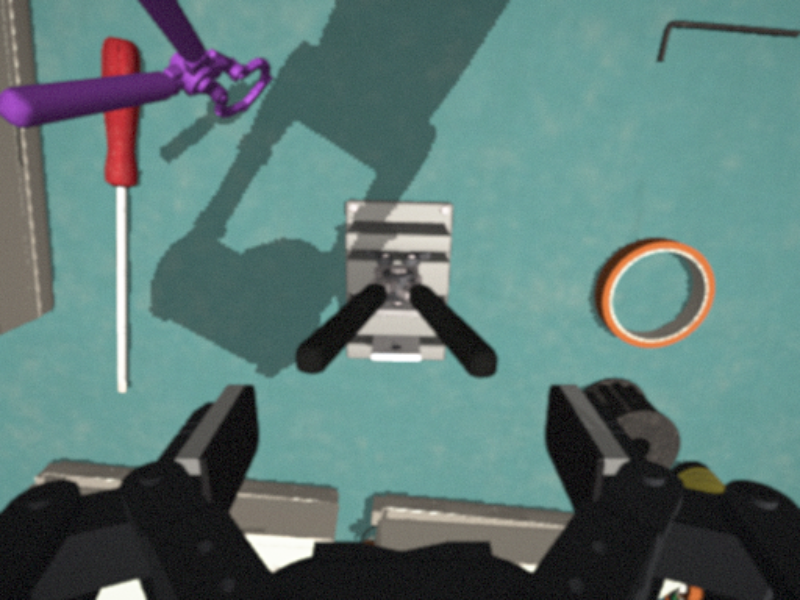

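The handle ends are at (311,360) and (485,360), with their centre at (398,360). That agrees with the predicted (397,361). I'll descend and close partway.

```bash
python3 -m crank '[[-1,-1,18,0,0,0],[-1,-1,36,0,0,0],[-1,-1,54,0,0,0],[-1,-1,69,0,0,0],[-1,-1,69,0,0,0]]' && python3 -m crank '[[0,0,0,0,0,0],[0,0,0,0,0,0],[0,0,0,0,0,0],[0,0,0,0,0,0],[0,0,0,0,0,0]]' 0.13; python3 -c "
from h import *
print(manip.state()['tool_pos'],manip.state()['moment'])"
```

```text
clock: 3.1
tool_pos: [0.5288, -0.2097, 0.1969]
ee_rot: [-0.063, 0.998, 0.001, -0.003]
wrist_force: [0.1, 1.1, -0.5]
gripper_width: 0.0853
clock: 3.6
tool_pos: [0.529, -0.2099, 0.1978]
ee_rot: [-0.063, 0.998, 0.001, -0.003]
wrist_force: [-0.2, -0.9, 3.9]
gripper_width: 0.0483
[ 0.52896853 -0.20988453  0.1977608 ] [-0.01915919  0.0366202  -0.04617536]
```

```bash
python3 -m crank '[[0,0,-8,0,0,0],[0,0,-20,0,0,0],[0,0,-34,0,0,0],[0,0,-48,0,0,0],[0,0,-62,0,0,0]]' && python3 -m crank '[[0,0,-15,0,0,0],[0,0,-32,0,0,0],[0,0,-48,0,0,0],[0,0,-48,0,0,0]]'; python3 - <<'E'
from h import *
s=snap('wrist','w3');b=snap('side','s3');a=snap('top','t3')
w=cv2.resize(s['frame'],(400,300));u,v=proj(b,[.528,-.21,.2]).astype(int);print(u,v)
c=cv2.resize(b['frame'][v-60:v+90,u-50:u+50],(400,600),interpolation=cv2.INTER_CUBIC)
o=np.zeros((600,800,3),np.uint8);o[:,400:]=c;o[:300,:400]=w
o[300:,:400]=cv2.resize(a['frame'][160:250,160:280],(400,300),interpolation=cv2.INTER_CUBIC)
cv2.imwrite('pics/m3.png',o)
E
```

```text
clock: 4.1
tool_pos: [0.5294, -0.21, 0.2614]
ee_rot: [-0.063, 0.998, 0.001, -0.002]
wrist_force: [0.7, 0.1, -2.1]
gripper_width: 0.0485
clock: 4.5
tool_pos: [0.5302, -0.2103, 0.3133]
ee_rot: [-0.063, 0.998, -0.001, 0.0]
wrist_force: [-0.0, -0.2, -2.1]
gripper_width: 0.0483
253 236
```

View pics/m3.png

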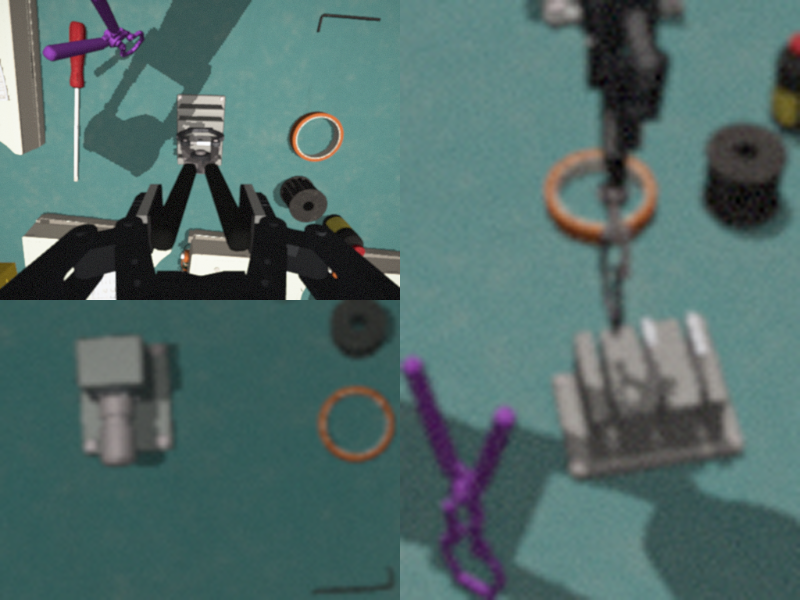

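```bash
python3 -m crank '[[3,30,0,0,0,0],[7,70,0,0,0,0.02],[11,110,0,0,0,0.04],[15,150,0,0,0,0.065],[19,190,0,0,0,0.065]]'; python3 -m crank '[[5,40,0,0,0,0],[10,80,0,0,0,0],[16,120,0,0,0,0],[20,150,0,0,0,0],[20,150,0,0,0,0]]'; python3 - <<'E'
from h import *
s=snap('wrist','w4');st=manip.state();print(st['tool_pos'],st['wrist_force'])
cv2.imwrite('pics/w4b.png',cv2.resize(s['frame'],(800,600),interpolation=cv2.INTER_CUBIC))
print(proj(s,[.54,.296,.1])*1.5625,proj(s,[.49,.292,.1])*1.5625)
E
```

```text
clock: 5.15
tool_pos: [0.486, -0.0226, 0.308]
ee_rot: [-0.03, 1.0, 0.001, -0.004]
wrist_force: [1.3, 0.2, -1.6]
gripper_width: 0.0483
clock: 5.65
tool_pos: [0.4559, 0.1291, 0.3073]
ee_rot: [-0.032, 0.999, 0.002, -0.005]
wrist_force: [0.6, 0.3, -2.7]
gripper_width: 0.0481
[0.45635654 0.12744955 0.30737166] [-0.8006836   0.54041268 -1.82689416]
[607.02935836 369.50840891] [614.26432084 308.56720275]
```

View pics/w4b.png

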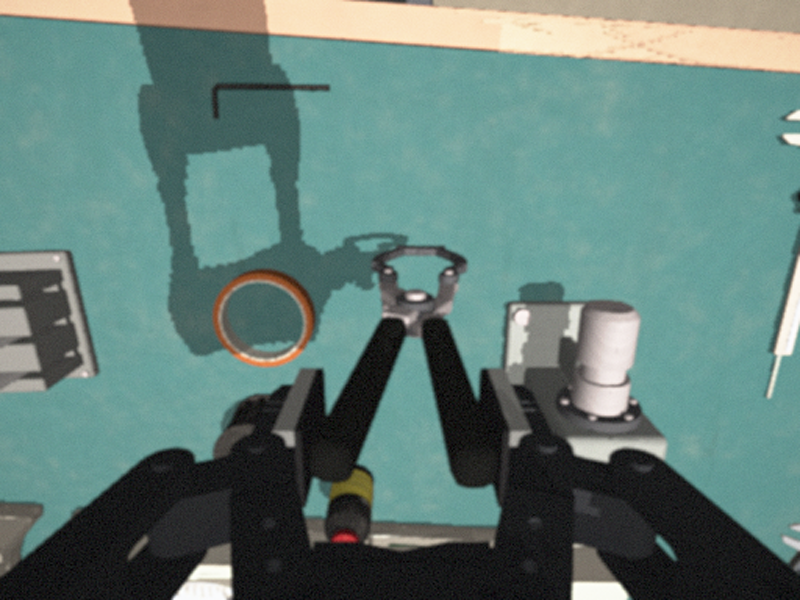

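The picture shows the closed ring around (420,258). The stub has its free end at (609,305) and the groove at (603,378), roughly 10 px further out than predicted. I'll fit the axle pose to the image gradients in several views.

```bash
cat > fit.py <<'E'
from h import *
from scipy.optimize import minimize
def grad(im):
    g=cv2.GaussianBlur(cv2.cvtColor(im,cv2.COLOR_BGR2GRAY).astype(np.float32),(0,0),1.0)
    return np.hypot(cv2.Sobel(g,cv2.CV_32F,1,0),cv2.Sobel(g,cv2.CV_32F,0,1))
def contour(s,p):
    x,y,yaw=p; c=R.from_euler('z',yaw); T=np.array(s['world_to_cam']); o=-T[:3,:3].T@T[:3,3]
    oc=c.inv().apply(o-np.array([x,y,.1])); d=np.hypot(oc[1],oc[2]); b=np.arctan2(oc[2],oc[1])
    P=[]
    for r,x0,x1 in((.021,-.044,-.007),(.0165,-.006,.006),(.021,.007,.02)):
        for sg in(1,-1):
            t=b+sg*np.arccos(r/d); P+=[[q,r*np.cos(t),r*np.sin(t)] for q in np.linspace(x0,x1,15)]
    for r,xx in((.016,-.05),(.021,-.0065)):
        t=np.linspace(b-1.2,b+1.2,15); P+=[[xx,r*np.cos(k),r*np.sin(k)] for k in t]
    t=b+np.linspace(.6,-.6,9); P+=[[.0065,.021*np.cos(k),.021*np.sin(k)] for k in t]
    return np.array([proj(s,q) for q in c.apply(P)+[x,y,.1]])
def score(p,views):
    tot=0
    for s,g in views:
        uv=contour(s,p).astype(np.float32)
        tot-=cv2.remap(g,uv[None,:,0],uv[None,:,1],cv2.INTER_LINEAR).mean()/np.percentile(g,99)
    return tot
if __name__=='__main__':
    for names in(['w4'],['top0'],['side0'],['w4','top0','side0']):
        V=[(load(n),grad(load(n)['frame'])) for n in names]
        best=min(((score((x,y,w),V),x,y,w) for x in np.arange(.525,.556,.002) for y in np.arange(.284,.31,.002) for w in np.radians([0,2,4,6,8])))
        r=minimize(score,best[1:],args=(V,),method='Nelder-Mead',options=dict(initial_simplex=np.array(best[1:])+np.array([[0,0,0],[.002,0,0],[0,.002,0],[0,0,.03]])))
        print(names,r.x[:2].round(4),np.degrees(r.x[2]).round(2),r.fun)
    s=load('w4');im=cv2.resize(s['frame'],None,fx=4,fy=4,interpolation=cv2.INTER_CUBIC)
    for u in contour(s,r.x): cv2.circle(im,tuple(((u+.5)*4).astype(int)),2,(0,0,255),-1)
    cv2.imwrite('pics/fit4.png',im[740:1140,1240:1740]) 
E
python3 fit.py
```

```text
['w4'] [0.5384 0.2914] 3.03 -0.5259687304496765
['top0'] [0.5599 0.3037] -14.63 -0.5146072506904602
['side0'] [0.5416 0.2896] 3.63 -0.4582153856754303
['w4', 'top0', 'side0'] [0.5466 0.2916] 3.18 -1.2099266052246094
```

View pics/fit4.png

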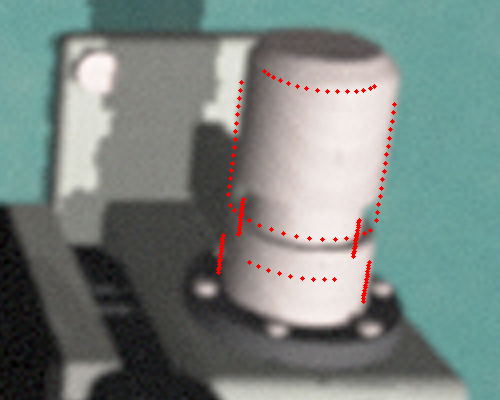

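```bash
python3 - <<'E'
from h import *
s=load('w4');p=np.array([.45636,.12745,.30737]);k=1.5625
for z in (.0608,.066): print(z,proj(s,p-[0,0,z])*k,proj(s,p-[0,0,z+.120])*k,proj(s,p+[-.0025,0,-z-.125])*k)
print(row([.430,.2885,.307],R.from_matrix(np.array([[-np.cos(.054),-np.sin(.054),0],[-np.sin(.054),np.cos(.054),0],[0,0,-1]]).T)))
E
```

```text
0.0608 [396.47202682 322.35676191] [397.57085156 259.19379339] [397.83335248 253.90110819]
0.066 [396.54298706 318.27780407] [397.60163441 257.42432452] [397.85996342 252.22930839]
([16.1, 162.4, 0.9], [0.0022, -0.0092, 0.0095])
```

```bash
python3 -m crank '[[4,35,0,0,-0.005,0.005],[8,75,0,0.002,-0.009,0.01],[12,115,0,0.002,-0.009,0.01],[16,150,10,0.002,-0.009,0.01],[16,162,25,0.002,-0.009,0.01]]'; python3 -m crank '[[0,0,15,0,0,0],[0,0,32,0,0,0],[0,0,32,0,0,0]]'; python3 -m crank '[[0,0,0,0,0,0],[0,0,0,0,0,0],[0,0,0,0,0,0],[0,0,0,0,0,0],[0,0,0,0,0,0]]' -1; python3 - <<'E'
from h import *
s=snap('wrist','w5');b=snap('side','s5');a=snap('top','t5');st=manip.state();p=st['tool_pos'];print(p,st['wrist_force'],st['moment'],R.from_quat(st['ee_rot']).as_matrix().round(4).tolist())
for z in(.0608,.1428,.1778):print(proj(s,p-[0,0,z]),proj(b,p-[0,0,z]))
u,v=proj(b,p-[-.04,0,.1]).astype(int);print(u,v)
o=np.zeros((600,800,3),np.uint8)
o[:,450:]=cv2.resize(b['frame'][v-60:v+60,u-35:u+35],(350,600),interpolation=cv2.INTER_CUBIC)
o[:450,:450]=cv2.resize(s['frame'][100:300,156:356],(450,450),interpolation=cv2.INTER_CUBIC)
cv2.imwrite('pics/m5.png',o)
E
```

```text
clock: 6.2
tool_pos: [0.4297, 0.2899, 0.2823]
ee_rot: [-0.028, 1.0, 0.0, -0.0]
wrist_force: [0.3, -0.5, -2.8]
gripper_width: 0.0485
clock: 6.5
tool_pos: [0.4293, 0.2882, 0.2462]
ee_rot: [-0.027, 1.0, -0.002, -0.003]
wrist_force: [0.5, 0.1, -2.9]
gripper_width: 0.0486
clock: 7.0
tool_pos: [0.4295, 0.2883, 0.2468]
ee_rot: [-0.027, 1.0, -0.001, -0.002]
wrist_force: [0.3, 0.3, -1.8]
gripper_width: 0.0172
[0.42935594 0.28830987 0.24641633] [-0.23565189 -0.1451689  -1.75144383] [-0.03441942 -0.01253506  0.013366  ] [[-0.9985, -0.0541, -0.0052], [-0.0541, 0.9985, -0.0029], [0.0053, -0.0026, -1.0]]
[256.74973209 205.02273957] [212.64658191 134.4829904 ]
[257.00350089 173.9896698 ] [213.87113104 153.21012887]
[257.07523499 165.21739536] [214.36396746 160.74712005]
224 143
```

View pics/m5.png

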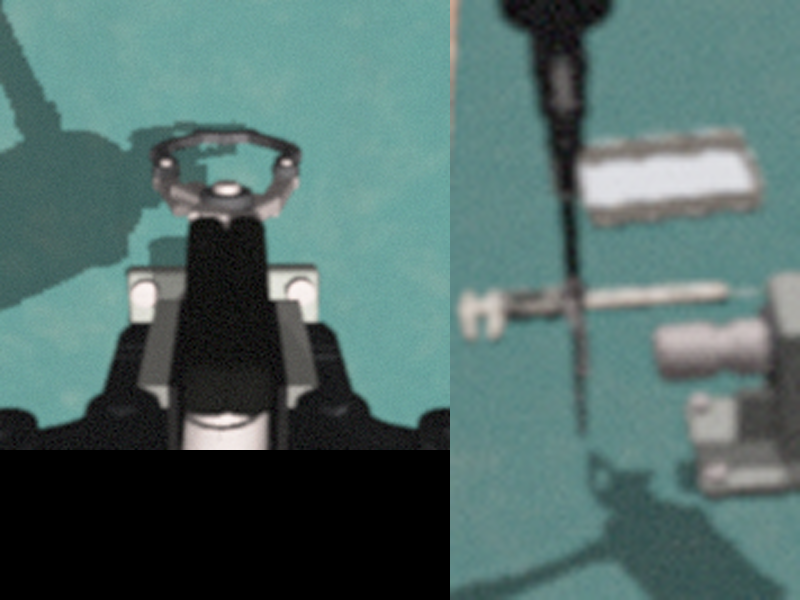

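```bash
python3 - <<'E'
from h import *
def zat(s,p,v):
    zs=np.arange(0,.3,.0005);vs=np.array([proj(s,[p[0],p[1],z])[1] for z in zs]);return zs[np.argmin(abs(vs-v))]-p[2]
s3,w3,s5,w5,w4=map(load,('s3','w3','s5','w5','w4'))
p3=[.5302,-.2103,.3133];p4=[.45636,.12745,.30737];p5=[.42936,.28831,.24642]
print('s3 ringfoot',zat(s3,p3,176+325/4),'pivot',zat(s3,p3,176+190/4))
print('w3 ', [zat(w3,p3,v*512/400) for v in(131,152,172,165)])
print('w4 foot/pivot/handle end',[zat(w4,p4,v/1.5625) for v in(248,297,465)])
print('s5 foot,pivot',[zat(s5,p5,83+v/5) for v in(437,180,295)])
print('w5 foot,pivot,handle end',[zat(w5,p5,100+v/2.25) for v in(133,188,412)])
E
python3 -m crank '[[0,0,0,0,0,0],[0,0,0,0,0,0]]'
```

```text
s3 ringfoot -0.19830000000000003 pivot -0.06380000000000002
w3  [np.float64(-0.16480000000000003), np.float64(-0.08280000000000001), np.float64(-0.0348), np.float64(-0.04930000000000001)]
w4 foot/pivot/handle end [np.float64(-0.21636999999999998), np.float64(-0.09736999999999998), np.float64(-0.007869999999999988)]
s5 foot,pivot [np.float64(-0.22442), np.float64(0.0020799999999999985), np.float64(-0.09292)]
w5 foot,pivot,handle end [np.float64(-0.20742), np.float64(-0.11191999999999999), np.float64(0.030580000000000024)]
clock: 7.35
tool_pos: [0.4293, 0.2884, 0.2464]
ee_rot: [-0.027, 1.0, -0.001, -0.003]
wrist_force: [0.4, -0.1, -2.7]
gripper_width: 0.0177
```

```bash
python3 -m crank '[[0,0,-16,0,0,0],[0,-1,-31,0,0,0],[-18,-2,-31,0,0,0],[-40,-2,-31,0,0,0],[-40,-2,-31,0,0,0]]'; python3 - <<'E'
from h import *
import fit
s=snap('wrist','w6');b=snap('side','s6');a=snap('top','t6');st=manip.state();p=st['tool_pos'];print(p,st['wrist_force'],st['gripper_width'])
def up(s,x,y,w,h,k,pts,off=0):
    im=cv2.resize(s['frame'][y:y+h,x:x+w],None,fx=k,fy=k,interpolation=cv2.INTER_CUBIC)
    for q,c in pts:
        u=proj(s,q); cv2.circle(im,(int((u[0]+.5-x)*k),int((u[1]+.5-y)*k)),2,c,-1)
    return im
u,v=proj(b,[.49,.29,.1]).astype(int);print('side org',u-25,v-37)
A=up(b,u-25,v-37,50,75,8,[([.489,.2888,.1],(0,0,255)),([.539,.2915,.1],(0,0,255)),([p[0],p[1],.065],(0,255,255))])
u,v=proj(s,[.489,.2888,.1]).astype(int);print('wrist org',u-50,v-60)
B=up(s,u-50,v-60,100,150,4,[([.489,.2888,.121],(0,0,255)),([.539,.2915,.121],(0,0,255)),([p[0],p[1],.065],(0,255,255)),([.47,.2878,.1],(255,0,0))])
cv2.imwrite('pics/m6.png',np.hstack([A,B]))
E
```

```text
clock: 7.85
tool_pos: [0.4711, 0.2884, 0.2762]
ee_rot: [-0.027, 1.0, -0.002, -0.003]
wrist_force: [-0.7, -0.3, -2.1]
gripper_width: 0.017
[0.46915132 0.28863377 0.2770044 ] [-0.17304807 -0.6178982  -1.52955829] 0.017371481091855327
side org 205 116
wrist org 206 122
```

View pics/m6.png

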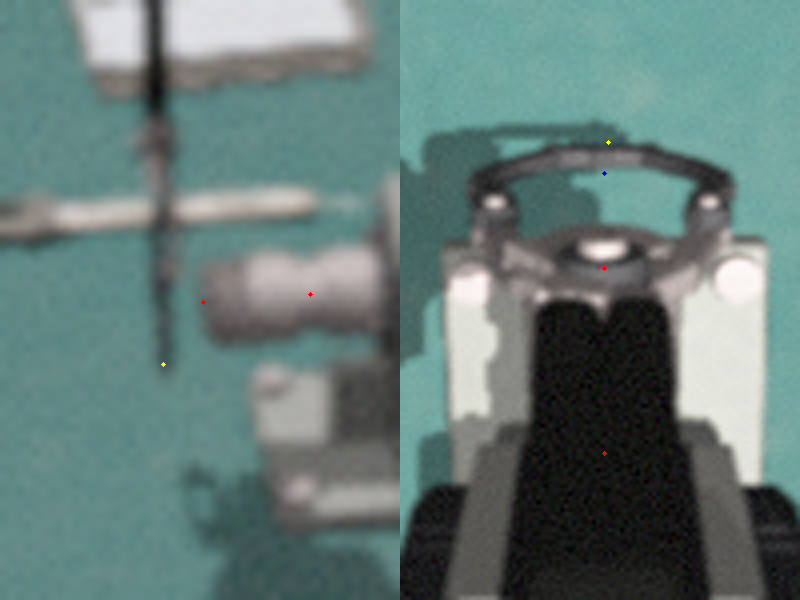

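Side crop: the ring foot is near (165,373) and the stub end spans rows 258 to 343. Ring and stub are aligned in y, but the ring height is only good to about 5 mm. The pliers slid about 35 mm down in the grip during transport, and they hold firmly now. I'll measure the ring height by lightly touching the foot on the bench, clear of the stub.

```bash
python3 -m crank '[[15,0,0,0,0,0],[30,0,15,0,0,0],[30,0,35,0,0,0],[30,0,52,0,0,0],[30,0,58,0,0,0]]'; python3 -m crank '[[0,0,0,0,0,0],[0,0,0,0,0,0]]'; python3 -m crank '[[0,0,1,0,0,0],[0,0,2,0,0,0]]';python3 -m crank '[[0,0,1,0,0,0],[0,0,2,0,0,0]]'
```

```text
clock: 8.5
tool_pos: [0.4375, 0.2866, 0.2174]
ee_rot: [-0.027, 1.0, -0.002, -0.004]
wrist_force: [0.5, -0.2, -2.5]
gripper_width: 0.0172
clock: 8.7
tool_pos: [0.4373, 0.2867, 0.2181]
ee_rot: [-0.028, 1.0, -0.002, -0.004]
wrist_force: [0.3, -0.3, -2.7]
gripper_width: 0.0174
clock: 8.9
tool_pos: [0.4376, 0.2869, 0.2173]
ee_rot: [-0.028, 1.0, -0.001, -0.003]
wrist_force: [0.3, 1.1, -2.3]
gripper_width: 0.0171
clock: 9.1
tool_pos: [0.4378, 0.287, 0.2157]
ee_rot: [-0.028, 1.0, -0.001, -0.003]
wrist_force: [-0.7, 1.0, -3.6]
gripper_width: 0.0174
```

```bash
for i in 1; do python3 -m crank '[[0,0,1,0,0,0],[0,0,2,0,0,0]]'; done; python3 -m crank '[[0,0,1,0,0,0],[0,0,2,0,0,0]]'
```

```text
clock: 9.3
tool_pos: [0.4378, 0.287, 0.2136]
ee_rot: [-0.028, 1.0, -0.001, -0.003]
wrist_force: [0.3, -0.1, -1.8]
gripper_width: 0.0174
clock: 9.5
tool_pos: [0.4378, 0.287, 0.2115]
ee_rot: [-0.028, 1.0, -0.001, -0.003]
wrist_force: [0.3, -0.5, -2.4]
gripper_width: 0.0173
```

```bash
python3 -m crank '[[0,0,1,0,0,0],[0,0,2,0,0,0]]'
```

```text
clock: 9.7
tool_pos: [0.4378, 0.2869, 0.2093]
ee_rot: [-0.028, 1.0, -0.001, -0.003]
wrist_force: [0.5, -0.4, -2.6]
gripper_width: 0.0175
```

```bash
python3 -m crank '[[0,0,1,0,0,0],[0,0,2,0,0,0]]'
```

```text
clock: 9.9
tool_pos: [0.4377, 0.2869, 0.2072]
ee_rot: [-0.028, 1.0, -0.001, -0.003]
wrist_force: [-0.2, 0.9, -2.7]
gripper_width: 0.0174
```

```bash
python3 -m crank '[[0,0,1,0,0,0],[0,0,1.5,0,0,0]]'
```

```text
clock: 10.1
tool_pos: [0.4379, 0.287, 0.2062]
ee_rot: [-0.028, 1.0, -0.001, -0.003]
wrist_force: [-0.6, -0.2, 1.4]
gripper_width: 0.0177
```

```bash
python3 -m crank '[[0,0,1,0,0,0],[0,0,1.5,0,0,0]]'
```

```text
clock: 10.3
tool_pos: [0.4382, 0.2871, 0.2059]
ee_rot: [-0.028, 1.0, -0.001, -0.002]
wrist_force: [-0.8, -0.6, 6.4]
gripper_width: 0.0174
```

```bash
python3 -m crank '[[0,0,1,0,0,0],[0,0,1.5,0,0,0]]'
```

```text
clock: 10.5
tool_pos: [0.4385, 0.2872, 0.2058]
ee_rot: [-0.028, 1.0, -0.0, -0.001]
wrist_force: [0.5, -0.5, 8.5]
gripper_width: 0.0173
```

Contact was at TCP z = 0.206, so the foot is 206 mm below the TCP and the ring centre about 171 mm below. The target TCP z is therefore about 0.2715. I'll back off and cross-check y using the base plate.

```bash
python3 -m crank '[[0,0,-20,0,0,0],[0,0,-40,0,0,0],[0,0,-60,0,0,0],[0,0,-66,0,0,0],[0,0,-66,0,0,0]]'; python3 - <<'E'
from h import *
import fit
s=load('w6')
pts=[atz(s,206+(u-400)/4-.5,122+v/4-.5,z) for u,v,z in((445,240,.013),(768,240,.013),(470,284,.02),(737,280,.02))]
print(*pts); print('plate mid',(pts[0]+pts[1])/2,'bolts',(pts[2]+pts[3])/2,np.degrees(np.arctan2(-(pts[3]-pts[2])[0],(pts[3]-pts[2])[1])))
r=[atz(s,206+(u-400)/4-.5,122+185/4-.5,.11) for u in(468,735)];print('ring',r,(r[0]+r[1])/2)
for n in('w4','w6'):print(load(n)['world_to_cam'][:2])
# stub edges in w4 read from fit4: (x,y) crop4
w=load('w4');
for l,rr in(((246,100),(394,100)),((243,150),(386,150))):
    print([atz(w,(1240+q[0])/4-.5,(740+q[1])/4-.5,.1).round(4) for q in(l,rr)])
st=manip.state();print(st['tool_pos'],R.from_quat(st['ee_rot']).as_matrix().round(4)[:,1:].T)
yaw=.054;Rm=R.from_matrix(np.array([[-np.cos(yaw),-np.sin(yaw),0],[-np.sin(yaw),np.cos(yaw),0],[0,0,-1]]).T)
print(row([.469,.2886,.2715],Rm))
E
```

```text
clock: 11.0
tool_pos: [0.4388, 0.2874, 0.272]
ee_rot: [-0.028, 1.0, 0.0, -0.0]
wrist_force: [-0.2, 0.2, -2.3]
gripper_width: 0.0171
[0.51626553 0.23656266 0.013     ] [0.51038993 0.34405991 0.013     ] [0.52890824 0.24591075 0.02      ] [0.52268124 0.33407804 0.02      ]
plate mid [0.51332773 0.29031129 0.013     ] bolts [0.52579474 0.2899944  0.02      ] 4.03992713360033
ring [array([0.47242628, 0.25364298, 0.11      ]), array([0.46878674, 0.32044195, 0.11      ])] [0.47060651 0.28704247 0.11      ]
[[-0.0653696   0.99785632  0.00309443 -0.10022129]
 [ 0.9532572   0.06153053  0.29582883 -0.50277743]]
[[-0.0534826   0.99856181 -0.00373097 -0.2620088 ]
 [ 0.9527564   0.05214729  0.2992255  -0.51588546]]
[array([0.5066, 0.2687, 0.1   ]), array([0.5038, 0.3125, 0.1   ])]
[array([0.5225, 0.2706, 0.1   ]), array([0.5198, 0.3134, 0.1   ])]
[0.43877464 0.28741853 0.27200785] [[-5.510e-02  9.985e-01  1.000e-04]
 [-5.000e-04  1.000e-04 -1.000e+00]]
([-30.2, -0.5, 0.5], [0.0001, -0.0005, 0.0011])
```

```bash
python3 -m crank '[[-10,0,0.5,0,0,0],[-20,0,0.5,0,0,0],[-30,-0.3,0.5,0,0,0],[-36,-0.3,0.5,0,0,0],[-36,-0.3,0.5,0,0,0]]'; python3 -c "
from h import *
st=manip.state();print(st['tool_pos'],st['wrist_force'],st['moment'])
print(row([.5365,.2928,.2715]))"
```

```text
clock: 11.5
tool_pos: [0.4756, 0.2889, 0.2705]
ee_rot: [-0.027, 1.0, -0.0, -0.001]
wrist_force: [0.7, 0.2, -3.5]
gripper_width: 0.0174
[0.47561951 0.28885969 0.27050039] [ 0.69101221  0.17740516 -3.54930898] [-0.06403433 -0.08989035 -0.00702113]
([-61.0, 0.6, -1.1], [0.0, 0.0, 0.0])
```

```bash
python3 -m crank '[[-4,0,-1,0,0,0],[-8,0,-1,0,0,0],[-12,0,-1,0,0,0],[-12,0,-1,0,0,0]]'; python3 -c "
from h import *
st=manip.state();print(st['tool_pos'],st['wrist_force'],st['moment'])"
```

```text
clock: 11.9
tool_pos: [0.488, 0.2895, 0.2714]
ee_rot: [-0.027, 1.0, -0.0, -0.001]
wrist_force: [0.1, -0.3, -1.9]
gripper_width: 0.0172
[0.48799134 0.28951473 0.27141315] [ 0.14798421 -0.29759425 -1.90779009] [ 0.01807139 -0.02004412  0.02866989]
```

```bash
python3 -m crank '[[-3,0,0,0,0,0],[-6,0,0,0,0,0],[-9,0,0,0,0,0],[-9,0,0,0,0,0]]'; python3 -c "
from h import *
st=manip.state();print(st['tool_pos'],st['wrist_force'],st['moment'])"
```

```text
clock: 12.3
tool_pos: [0.4973, 0.29, 0.2712]
ee_rot: [-0.027, 1.0, -0.0, -0.001]
wrist_force: [-0.7, -0.2, -1.0]
gripper_width: 0.0175
[0.49728889 0.2899638  0.27121189] [-0.68264033 -0.21395275 -1.04928038] [ 0.00946244 -0.00999241  0.01768625]
```

```bash
python3 -m crank '[[-4,0.2,0,0,0,0],[-8,0.5,0,0,0,0],[-12,0.5,0,0,0,0],[-15,0.5,0,0,0,0],[-15,0.5,0,0,0,0]]'; python3 -m crank '[[0,0,0,0,0,0]]';python3 -m crank '[[0,0,0,0,0,0]]'; python3 -c "
from h import *
st=manip.state();print(st['tool_pos'],st['wrist_force'],st['moment'])
print(row([.5365,.2928,.2715]))"
```

```text
clock: 12.8
tool_pos: [0.5126, 0.2912, 0.2709]
ee_rot: [-0.027, 1.0, -0.001, -0.001]
wrist_force: [1.3, -0.6, -2.7]
gripper_width: 0.0172
clock: 12.9
tool_pos: [0.5127, 0.2912, 0.2709]
ee_rot: [-0.027, 1.0, -0.001, -0.001]
wrist_force: [-0.1, -0.3, -2.4]
gripper_width: 0.0175
clock: 13.0
tool_pos: [0.5126, 0.2912, 0.2708]
ee_rot: [-0.027, 1.0, -0.001, -0.001]
wrist_force: [-0.2, 0.0, -1.8]
gripper_width: 0.0173
[0.51261818 0.29120045 0.27081101] [-0.16668687  0.00636251 -1.81161851] [-0.05771025  0.04287888  0.01366802]
([-23.9, 0.3, -0.8], [0.0, 0.0, 0.0])
```

No sign of contact. On to the groove.

```bash
python3 -m crank '[[-5,0,-0.7,0,0,0],[-10,0.2,-0.7,0,0,0],[-15,0.3,-0.7,0,0,0],[-20,0.3,-0.7,0,0,0],[-23.5,0.3,-0.7,0,0,0]]'; python3 -m crank '[[0,0,0,0,0,0]]'; python3 - <<'E'
from h import *
s=snap('wrist','w7');b=snap('side','s7');a=snap('top','t7');st=manip.state();p=st['tool_pos'];print(p,st['wrist_force'],st['moment'],st['gripper_width'])
o=np.zeros((600,800,3),np.uint8)
u,v=proj(b,[.52,.29,.1]).astype(int);print(u,v)
o[:,:400]=cv2.resize(b['frame'][v-37:v+38,u-25:u+25],(400,600),interpolation=cv2.INTER_CUBIC)
for q in([.537,.2916,.1],[p[0],p[1],.065]):
    w=proj(b,q); cv2.circle(o,(int((w[0]+.5-u+25)*8),int((w[1]+.5-v+37)*8)),2,(0,0,255),-1)
u,v=proj(s,[.53,.2888,.1]).astype(int);print(u,v)
o[:,400:]=cv2.resize(s['frame'][v-75:v+75,u-50:u+50],(400,600),interpolation=cv2.INTER_CUBIC)
cv2.imwrite('pics/m7.png',o)
E
```

```text
clock: 13.5
tool_pos: [0.5366, 0.2927, 0.2712]
ee_rot: [-0.027, 1.0, -0.001, -0.001]
wrist_force: [0.2, 0.7, -2.1]
gripper_width: 0.0175
clock: 13.6
tool_pos: [0.5371, 0.2927, 0.2709]
ee_rot: [-0.026, 1.0, -0.001, -0.002]
wrist_force: [-0.3, 1.1, -2.2]
gripper_width: 0.0172
[0.53661876 0.29271079 0.27110146] [ 0.49847481  0.00932496 -1.37738049] [-0.00576199  0.00993926 -0.02419358] 0.017397690996731476
238 152
253 159
```

View pics/m7.png

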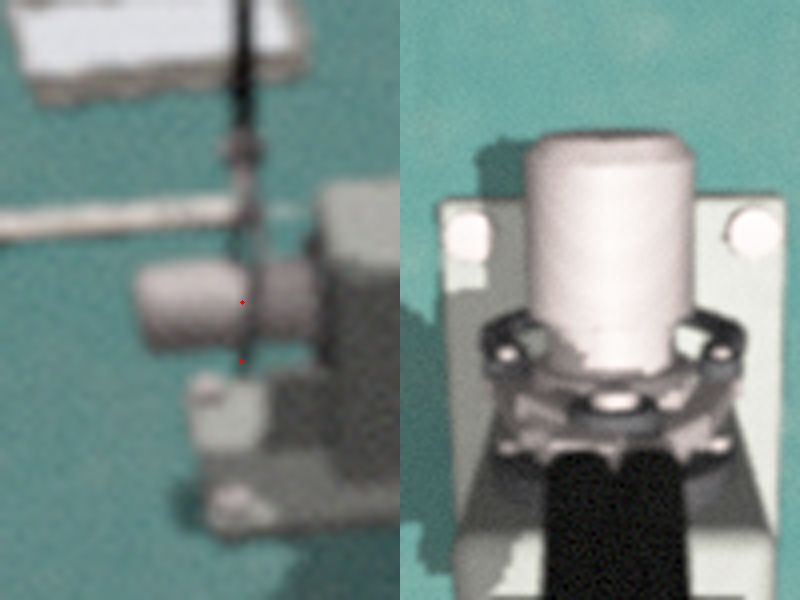

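The wrist half shows the ring round the stub, with the spread jaw tips at (508,352) and (722,352) either side of it. The side half shows the ring foot at (245,362) below the stub, with the free end at 136 and the flange around 318. I'll check the groove x numerically from the earlier unobstructed picture.

```bash
python3 - <<'E'
from h import *
for n in('s6','s7'):
    s=load(n);f=s['frame'].astype(np.float32)
    r=f[:,:,2]-0.6*f[:,:,1]   # redness: stub vs green
    r=cv2.GaussianBlur(r,(0,0),.6)
    print(n)
    for x in np.arange(.483,.566,.004):
        c=proj(s,[x,.2916-(.537-x)*.057,.1]); vs=np.arange(-9,9,.1)
        pr=cv2.remap(r,np.full((1,len(vs)),c[0],np.float32),(c[1]+vs)[None].astype(np.float32),cv2.INTER_LINEAR)[0]
        g=cv2.remap(f[:,:,2],np.full((1,len(vs)),c[0],np.float32),(c[1]+vs)[None].astype(np.float32),cv2.INTER_LINEAR)[0]
        th=(np.median(pr[70:110])+min(pr[:20].min(),pr[-20:].min()))/2
        mid=90; a=mid
        while a>0 and pr[a]>th:a-=1
        b=mid
        while b<len(vs)-1 and pr[b]>th:b+=1
        print(f'{x:.3f} u{c[0]:.1f} top{vs[a]:.1f} bot{vs[b]:.1f} h{vs[b]-vs[a]:.1f} Rmid{g[80:100].mean():.0f} Rbelow{g[165]:.0f}')
E
```

```text
s6
0.483 u228.4 top-9.0 bot0.2 h9.2 Rmid93 Rbelow98
0.487 u229.5 top-5.6 bot2.1 h7.7 Rmid93 Rbelow97
0.491 u230.5 top-5.3 bot3.2 h8.5 Rmid101 Rbelow98
0.495 u231.6 top-5.3 bot3.8 h9.1 Rmid112 Rbelow97
0.499 u232.7 top-5.3 bot4.0 h9.3 Rmid122 Rbelow97
0.503 u233.7 top-5.3 bot3.9 h9.2 Rmid126 Rbelow96
0.507 u234.8 top-5.6 bot4.0 h9.6 Rmid131 Rbelow92
0.511 u235.9 top-5.9 bot3.8 h9.7 Rmid147 Rbelow92
0.515 u236.9 top-6.0 bot3.2 h9.2 Rmid160 Rbelow97
0.519 u238.0 top-6.1 bot3.2 h9.3 Rmid165 Rbelow105
0.523 u239.1 top-6.0 bot3.4 h9.4 Rmid164 Rbelow102
0.527 u240.1 top-5.8 bot3.5 h9.3 Rmid166 Rbelow93
0.531 u241.2 top-5.4 bot3.3 h8.7 Rmid165 Rbelow95
0.535 u242.3 top-5.2 bot3.0 h8.2 Rmid166 Rbelow96
0.539 u243.3 top-5.2 bot2.9 h8.1 Rmid167 Rbelow93
0.543 u244.4 top-5.5 bot3.0 h8.5 Rmid163 Rbelow93
0.547 u245.4 top-5.8 bot3.2 h9.0 Rmid158 Rbelow95
0.551 u246.5 top-6.0 bot3.4 h9.4 Rmid157 Rbelow93
0.555 u247.6 top-6.0 bot3.4 h9.4 Rmid160 Rbelow93
0.559 u248.6 top-5.9 bot3.6 h9.5 Rmid163 Rbelow94
0.563 u249.7 top-5.9 bot3.4 h9.3 Rmid163 Rbelow95
s7
0.483 u228.4 top-6.4 bot0.6 h7.0 Rmid94 Rbel
[... 308 characters left out ...]
511 u235.9 top-6.0 bot3.2 h9.2 Rmid161 Rbelow96
0.515 u236.9 top-6.0 bot3.2 h9.2 Rmid163 Rbelow100
0.519 u238.0 top-6.1 bot3.2 h9.3 Rmid163 Rbelow103
0.523 u239.1 top-6.0 bot3.5 h9.5 Rmid163 Rbelow98
0.527 u240.1 top-5.8 bot3.7 h9.5 Rmid165 Rbelow96
0.531 u241.2 top-5.5 bot3.7 h9.2 Rmid165 Rbelow87
0.535 u242.3 top-5.1 bot3.5 h8.6 Rmid153 Rbelow68
0.539 u243.3 top-4.9 bot3.3 h8.2 Rmid120 Rbelow63
0.543 u244.4 top-5.6 bot3.5 h9.1 Rmid98 Rbelow75
0.547 u245.4 top-6.8 bot3.9 h10.7 Rmid107 Rbelow87
0.551 u246.5 top-5.8 bot4.0 h9.8 Rmid122 Rbelow92
0.555 u247.6 top-5.5 bot4.3 h9.8 Rmid127 Rbelow93
0.559 u248.6 top-5.5 bot4.5 h10.0 Rmid126 Rbelow94
0.563 u249.7 top-5.4 bot4.4 h9.8 Rmid126 Rbelow96
```

```bash
python3 - <<'E'
from h import *
st=manip.state();print(st['clock'],st['tool_pos'],st['wrist_force'],st['gripper_width'])
order.hand_in()
E
```

```text
13.75 [0.53661876 0.29271079 0.27110146] [ 0.49847481  0.00932496 -1.37738049] 0.017397690996731476
the job is handed in; nothing more can be done
```

I drew the pliers out of the rack, squeezed them fully in front of the stub and slid the ring on to the groove. I handed in at 13.75 s, still holding them squeezed.

**Last checks**
- **Wrist force:** it stayed at about the pliers' own weight (roughly 2 N) all along the stub, so I saw no sign of contact or forcing.
- **Position along the stub:** in the side view the ring's foot lines up with the groove's waist to about 1 mm, both near x = 0.538 m.
- **Ring around the stub:** the wrist view shows the spread ring and jaws roughly centred on the stub.

**What went wrong or disagreed**
- **Slip in transport:** the light carrying grip let the pliers slide about 35 mm down in the fingers before the full squeeze. They are therefore held close to the handle ends, not at the recommended grip point. They did not visibly slip further after the squeeze.
- **Ring height:** the cameras disagreed on it by several millimetres. I settled it by resting the ring's foot on the bench in front of the stub, with a peak of about 10 N. That put the ring centre 171 mm below the TCP.
- **Gripper opening:** it read 17 mm, not the 25 mm expected at the handle stop. The pictures show the handles parallel and the ring spread, but I did not find out why the reading is lower.

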